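Swap the slide carriers between staining dish and drip stand

TASK

The slides in the white staining dish are done: lift their carrier out and hang it by its eye on the one empty pin of the drip stand, above the petri dish, to drip. Then lift the other long carrier (not the short one) up and off its pin and lower it gently into the staining dish, standing flat on the bottom. Leave the short carrier hanging where it is, and do not move the petri dish, the staining dish or the other things on the table.

Things in the scene. Friction and masses are not known exactly. Their poses are not given: they have to be found in the camera images.
- wet_carrier: long steel slide carrier, at the start in the staining dish; basket 84 mm long; origin at the centre of the basket's underside, x along the basket, z up. Basket 30 mm wide, 28 mm high; wire bail from its ends up to an eye plate across y (6 mm thick, 31 mm wide; eye 19 mm wide from z = 64 to a peaked roof at 92 mm); black grip 8 mm (x) by 26 mm (y), z = 94 to 140 mm. Half a turn looks the same
- wet_carrier_eye (a point): where the pin's axis runs through the wet carrier's eye when it hangs: 88.5 mm above the carrier's origin
- wet_carrier_grip (a point): point in the black grip to hold the wet carrier by, 128 mm above its origin, 12 mm under the grip's top
- dry_carrier: long steel slide carrier that hangs on one of the pins at the start, the same as the wet carrier: basket 84 mm long, 30 mm wide, 28 mm high; origin at the centre of the basket's underside, x along the basket (along the pin as it hangs), z up
- dry_carrier_eye (a point): where the pin's axis runs through the dry carrier's eye, 88.5 mm above its origin
- dry_carrier_grip (a point): point in the black grip to hold the dry carrier by, 128 mm above its origin
- short_carrier: short steel slide carrier, basket only 50 mm long, otherwise the same; hangs on another pin and stays there; origin and axes as for the others
- stand: steel drip stand, fixed: two posts 220 mm apart (y), a 12 mm cross bar 145 mm above the table and 41 mm behind (+x) the hanging places; from it three 6 mm pins run level to -x, 64 mm apart. Each pin turns up 45 degrees at its end: tip 28 (at most 31) mm in front of the hanging place, up to 11 mm above the pin's axis. Total height 154 mm. Origin on the table under the middle hanging place
- pin_left (a point): hanging place on the axis of the pin at the stand's +y side, 145 mm above the table; point axes as the stand's (x from the pin's tip to the cross bar)
- pin_middle (a point): the same on the middle pin
- pin_right (a point): the same on the pin at the stand's -y side
- petri_dish: shallow clear round dish, 62 mm wide, 14 mm high, on the table under the empty pin; origin at its underside's centre
- staining_dish: white open dish, 108 x 54 x 50 mm outside (x, y, z), walls and bottom 4 mm, so inside 100 x 46 mm; about 0.7 kg; origin at the centre of its underside, x along its length
- wash_bottle: wash bottle, 98 x 66 mm, 192 mm high, standing behind between dish and stand; origin under its centre
- saline: white bottle, 74 mm wide, 171 mm high, standing behind the dish; origin under its centre
- stain_red: dropper bottle with a pointed cap, 37 mm wide, 98 mm high, between dish and stand; origin under its centre
- oil_bottle: dropper bottle of the same size, nearer the robot; origin under its centre
- stain_blue: dropper bottle of the same size, right of the dish; origin under its centre
- gauze_roll: white roll standing on end, 43 mm wide, 60 mm high; origin under its centre

How it is judged:
On the way, in this order (a step that is already met when the one before it is completed fails the run):
1. the wet carrier is let go and hangs on the empty pin above the petri dish (((x of wet_carrier_eye in the frame of pin_left between -0.022 and 0.03 m and y of wet_carrier_eye in the frame of pin_left between -0.007 and 0.007 m and z of wet_carrier_eye in the frame of pin_left between -0.006 and 0.005 m) or (x of wet_carrier_eye in the frame of pin_middle between -0.022 and 0.03 m and y of wet_carrier_eye in the frame of pin_middle between -0.007 and 0.007 m and z of wet_carrier_eye in the frame of pin_middle between -0.006 and 0.005 m) or (x of wet_carrier_eye in the frame of pin_right between -0.022 and 0.03 m and y of wet_carrier_eye in the frame of pin_right between -0.007 and 0.007 m and z of wet_carrier_eye in the frame of pin_right between -0.006 and 0.005 m)) and angle between wet_carrier's own z axis and vertical below 0.2 rad and horizontal distance between wet_carrier_eye and petri_dish below 0.038 m and contact force between wet_carrier and stand above 0.4 N and contact force between wet_carrier and the fingers below 0.05 N and linear speed of wet_carrier below 0.05 m/s), for 0.3 s.
2. the dry carrier is lifted off the stand, clear of all pins (contact force between dry_carrier and stand below 0.01 N and distance between dry_carrier_eye and pin_left above 0.045 m and distance between dry_carrier_eye and pin_middle above 0.045 m and distance between dry_carrier_eye and pin_right above 0.045 m), for 0.2 s.
At the end, for the whole second after the job is handed in: Wet carrier hangs released on the pin over the petri dish (eye within 7 mm of the pin, tilt < 0.2 rad); dry carrier stands flat in the staining dish (within 4 mm of its bottom, tilt < 0.06 rad), released; short carrier moved < 30 mm, staining dish < 30 mm, petri dish < 20 mm (all of step 1 and x of dry_carrier in the frame of staining_dish between -0.012 and 0.012 m and y of dry_carrier in the frame of staining_dish between -0.012 and 0.012 m and z of dry_carrier in the frame of staining_dish between 0 and 0.008 m and angle between dry_carrier's own z axis and vertical below 0.06 rad and linear speed of dry_carrier below 0.02 m/s and linear speed of wet_carrier below 0.03 m/s and contact force between dry_carrier and the fingers below 0.05 N and ((x of short_carrier_eye in the frame of pin_left between -0.022 and 0.03 m and y of short_carrier_eye in the frame of pin_left between -0.007 and 0.007 m and z of short_carrier_eye in the frame of pin_left between -0.006 and 0.005 m) or (x of short_carrier_eye in the frame of pin_middle between -0.022 and 0.03 m and y of short_carrier_eye in the frame of pin_middle between -0.007 and 0.007 m and z of short_carrier_eye in the frame of pin_middle between -0.006 and 0.005 m) or (x of short_carrier_eye in the frame of pin_right between -0.022 and 0.03 m and y of short_carrier_eye in the frame of pin_right between -0.007 and 0.007 m and z of short_carrier_eye in the frame of pin_right between -0.006 and 0.005 m)) and angle between short_carrier's own z axis and vertical below 0.2 rad and distance of each of short_carrier, staining_dish from where it was at the start of the episode below 0.03 m and distance of petri_dish from where it was at the start of the episode below 0.02 m); the robot touches nothing.
It fails at once if a bystander (a bottle or the gauze roll) is pushed more than 30 mm (distance of any of stain_red, oil_bottle, stain_blue, wash_bottle, saline, gauze_roll from where it was at the start of the episode above 0.03 m).
It fails at once if the short carrier is taken off its pin or shoved more than 30 mm (distance of short_carrier from where it was at the start of the episode above 0.03 m).
It fails at once if the dry carrier is dropped or rammed into the staining dish (faster than 0.4 m/s within 30 mm of its bottom) (linear speed of dry_carrier above 0.4 m/s and horizontal distance between dry_carrier and staining_dish below 0.03 m and z of dry_carrier in the frame of staining_dish below 0.034 m).
It also fails if it takes over 59 s, if anything falls off the work surface, if the arm or the gripper's body presses on something with over 40 N, if the wrist force passes 120 N, or if a joint passes its speed limit or range.

ROBOT

A 6-joint arm with a two-finger parallel gripper is mounted at the origin on the work surface; the furniture and walls round the work are solid. World frame = base frame: x ahead of the robot, y to its left, z up, the work surface at z = 0. Lengths are in m, angles in rad, forces in N, time in s.
With the tool pointing down it reaches from about 0.325 to 0.775 m from the base axis. Payload 9.3 kg.
Tool frame: the origin (TCP) lies midway between the tips of the shut fingers; the grasp point (between the pads) lies 19 mm behind it; z points along the fingers, y is the line along which they close (so a half turn about z gives the same grasp; the last joint's range is limited). The gripper opens to 85 mm and grips with 20 to 120 N. Pads are 22 mm wide; open, the fingers measure 114 mm over their backs; the gripper's body (76 mm by 85 mm) begins 54 mm behind the grasp point. The pads swing forward as they close: fully open they stand 13 mm farther back than shut.
Start: joints at [1.157, 0.259, 0.021, 1.334, 0, 1.418], TCP at [0.142, 0.531, 0.231] pointing down, gripper open.
Joint ranges: [-3.04, 3.04], [-0.91, 1.82], [-1.04, 1.36], [-1.92, 1.95], [-1.52, 1.45], [-3.14, 3.14]. Speed limits (rad/s): [2.22, 2.22, 2.79, 3.14, 3.14, 3.14].

INTERFACE

Orientations are given as a unit quaternion [w, x, y, z].
In Python, from workcell import arm gives the robot as it stands.
- The arm moves only by the tool servo_tool, never from a script. Its argument "plan" is a list that holds one entry, the list of rows, each a list of 4 numbers: the shift along the world's x, y, z in m, then the turn about the world's z in rad. In form: [[[dx, dy, dz, roll], ...]]. A call has exactly 8 rows; each row shifts and turns the commanded pose from where the row before left it; what a row does not reach is not made up. A row lasts 1/12 s, in which the tool goes at most 41.7 mm and 7.16 degrees, less where a joint would pass 70% of its speed; a pose out of reach is approached as far as the arm can. A call is refused whole if a number of a shift passes 0.0417 or a number of a turn 0.125, either way. A call with a gripper value outside its range is refused whole. "jaw" is the finger opening in m, from 0 to 0.0854, set as the call begins (left out, the last holds). The fingers move at their own pace and stop on an object; "grip_force" is the grip in N (left out, the last holds). Time passes only in rows, so rows that do not move let the fingers close, or fill a call up. It gives the time, the measured TCP pose, the force, the opening and the grip force at its end, in the units of the state.
- arm.state(): the state, without advancing time (a new reading comes with each control period).
- arm.snapshot(name): name is "side" or "top" or "wrist"; returns a dict with "pixels" (400x640x3 uint8, blue, green, red), "vfov" (degrees; the focal length in pixels is half the picture's height over the tangent of half this angle, whatever the lens; pixels are square), "cx", "cy" (the principal point, pixels), "origin" and "rotation" of the camera in the world. Camera axes: x right, y down, z forward; pixel columns grow to the right and rows downward; lengths in m; the calibration is good to about 2 mm. The wrist camera is an equidistant fisheye: a pixel r from the principal point sees the ray r / f radians off the axis. A picture is of the moment at which its call begins. There is no depth.
- arm.hand_in(): hands the job in; it is judged then, once.
The state is a dict: "clock": time; "joint_positions": joint angles; "joint_vel": joint speeds; "effort": joint torques, N m; "tool_pos": TCP position; "tool_rot": TCP orientation; "force": force on the tool from outside, world axes, zero at the start; "moment": the same for the moment, N m; "finger_gap": finger opening in m; "finger_force": force on a finger pad.
Only numpy, scipy, OpenCV 4.12 (cv2) and the standard library are available. Lean on these libraries where they do the work, as an engineer would, in place of code of your own. Each camera call takes 0.05 s, during which the arm holds its last target. There are 200 camera calls.

## Working session

There is one attempt and no reset: what is moved stays moved. The work goes in short steps, Python scripts to look and compute and a tool call to move; the robot and the scene stay as the last step left them, time stands still between calls to the robot, and variables do not carry over. Pictures are saved under pics/ and viewed, at most 10 in all, crops included, and the job is handed in when it is done.

Besides the shell and the picture viewer there is one more tool, called by a JSON object that holds its "method" and its "body", one argument or row to a line. servo_tool: Moves the arm, as the interface text tells. Its arguments: {"type":"object","properties":{"plan":{"type":"array"},"jaw":{"type":"number"},"grip_force":{"type":"number"}},"required":["plan"]}

```bash
mkdir -p pics
cat > h.py <<'E'
import numpy as np,cv2
from workcell import arm
def snap(n,f):
    s=arm.snapshot(n); cv2.imwrite('pics/'+f+'.png',s['pixels'])
    np.savez('pics/'+f+'.npz',**{k:np.array(v) for k,v in s.items() if k!='pixels'}); return s
def ray(f,u,v,wrist=False):
    c=np.load('pics/'+f+'.npz'); F=200/np.tan(np.radians(float(c['vfov']))/2)
    x,y=u-float(c['cx']),v-float(c['cy'])
    if wrist:
        r=np.hypot(x,y)+1e-9;t=r/F;d=np.array([x/r*np.sin(t),y/r*np.sin(t),np.cos(t)])
    else: d=np.array([x/F,y/F,1.])
    R=c['rotation']
    if R.shape!=(3,3):
        from scipy.spatial.transform import Rotation as Q; R=Q.from_quat(np.roll(R,-1)).as_matrix()
    return c['origin'],R@d/np.linalg.norm(d)
def atz(f,u,v,z,wrist=False):
    o,d=ray(f,u,v,wrist); return np.round(o+d*(z-o[2])/d[2],4)
def proj(f,p):
    c=np.load('pics/'+f+'.npz'); F=200/np.tan(np.radians(float(c['vfov']))/2)
    q=c['rotation'].T@(np.array(p)-c['origin']); return np.round([c['cx']+F*q[0]/q[2],c['cy']+F*q[1]/q[2]],1)
E
python3 - <<'E'
from h import *
print(arm.state())
for n in('top','side','wrist'):
    s=snap(n,n+'0');print(n,s['vfov'],s['cx'],s['cy'],s['origin'],np.round(s['rotation'],3).tolist())
E
```

```text
{'clock': 0.0, 'joint_positions': array([1.15736538e+00, 2.59213318e-01, 2.07508125e-02, 1.33368810e+00,
       2.29808529e-05, 1.41819276e+00]), 'joint_vel': array([ 0.00099864, -0.00111904, -0.00045423,  0.00010418, -0.00030193,
        0.00075471]), 'effort': array([-7.15600181e-04, -5.55641198e+01,  3.44535434e+01,  1.37452385e-02,
       -2.04827520e-04,  1.56215214e-05]), 'tool_pos': array([0.14172101, 0.53114023, 0.23065038]), 'tool_rot': array([-2.00126559e-04,  1.30044307e-01,  9.91507952e-01, -6.46989686e-04]), 'force': array([ 0.37992933, -0.31016044, -0.38830966]), 'moment': array([0.00113722, 0.00953483, 0.03115084]), 'finger_force': 0.0, 'finger_gap': 0.08546485946779142}
top 42.67334643637866 320.5107323249321 199.40227814412196 [0.21051426 0.11313463 1.38986666] [0.07, -0.695, 0.712, -0.071]
side 56.90047042243743 323.37240603203395 199.21429451951573 [0.32917999 0.77969255 0.66567333] [0.055, -0.099, 0.892, -0.437]
wrist 65.70646984690485 321.79445967911516 201.92413678626235 [0.06469577 0.55171936 0.37252097] [0.125, 0.783, 0.601, 0.096]
```

Run:
```python
s=open('h.py').read()
s=s.replace("""    q=c['rotation'].T@""","""    from scipy.spatial.transform import Rotation as Q; q=Q.from_quat(np.roll(c['rotation'],-1)).as_matrix().T@""")
open('h.py','w').write(s)
```

```text
(no output)
```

View pics/top0.png

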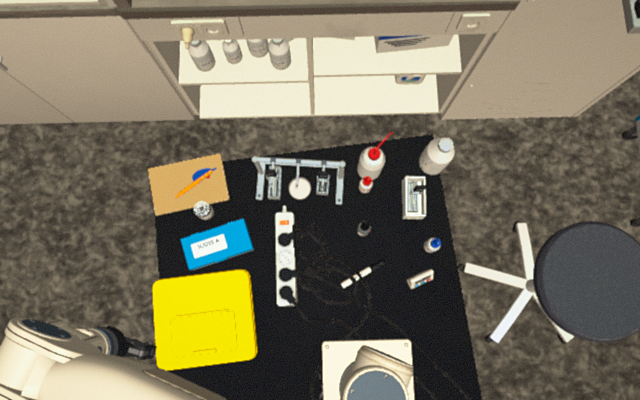

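View pics/side0.png

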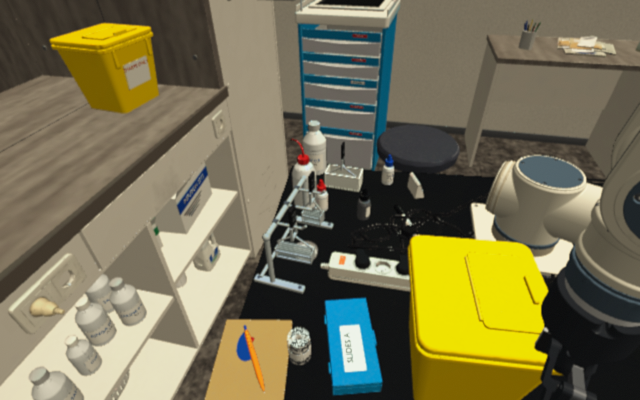

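Run:
```python
from h import *
im=cv2.imread('pics/top0.png')[145:235,245:455]
cv2.imwrite('pics/c1.png',cv2.resize(im,(798,342),interpolation=cv2.INTER_CUBIC))
for u,v,z in[(257,160,.145),(341,164,.145),(300,188,.01),(414,198,.05),(402,177,.05),(426,177,.05),(402,219,.05),(426,219,.05)]: print(u,v,atz('top0',u,v,z))
```

```text
257 160 [0.5683 0.2668 0.145 ]
341 164 [0.5524 0.0555 0.145 ]
300 188 [0.5238 0.1647 0.01  ]
414 198 [ 0.4795 -0.1407  0.05  ]
402 177 [ 0.538 -0.112  0.05 ]
426 177 [ 0.5364 -0.1765  0.05  ]
402 219 [ 0.4236 -0.1055  0.05  ]
426 219 [ 0.422 -0.169  0.05 ]
```

View pics/c1.png

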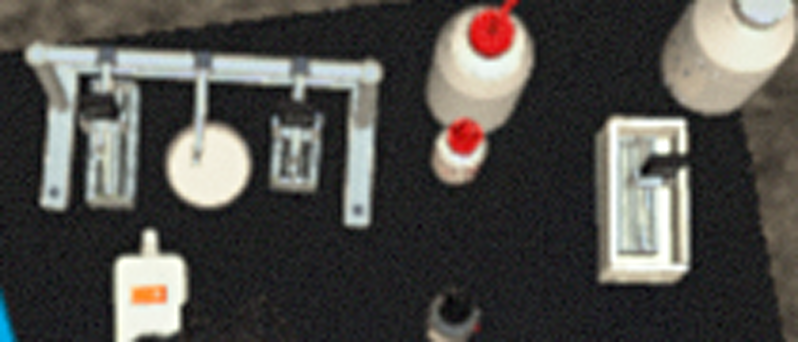

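{"method": "servo_tool", "body": {
  "plan": [
    [[0,0,0.022,0],[0,0,0.022,0],[0,0,0.022,0],[0,0,0.022,0],[0,0,0.022,0],[0,0,0.022,0],[0,0,0.022,0],[0,0,0.022,0]]
  ],
  "jaw": 0.04
}}

```text
clock: 0.82
tool_pos: [0.1417, 0.5312, 0.4082]
tool_rot: [-0.0, 0.13, 0.992, -0.0]
force: [0.2, 1.0, -0.6]
finger_gap: 0.04
finger_force: 0.0
```

{"method": "servo_tool", "body": {
  "plan": [
    [[0.0175,-0.021,0,-0.0865],[0.0175,-0.021,0,-0.0865],[0.0175,-0.021,0,-0.0865],[0.0175,-0.021,0,-0.0865],[0.0175,-0.021,0,-0.0865],[0.0175,-0.021,0,-0.0865],[0.0175,-0.021,0,-0.0865],[0.0175,-0.021,0,-0.0865]]
  ]
}}

```text
clock: 1.48
tool_pos: [0.2823, 0.3622, 0.4072]
tool_rot: [-0.0, 0.46, 0.888, -0.0]
force: [0.6, -0.7, -0.4]
finger_gap: 0.0402
finger_force: 0.0
```

{"method": "servo_tool", "body": {
  "plan": [
    [[0.0175,-0.021,0,-0.0865],[0.0175,-0.021,0,-0.0865],[0.0175,-0.021,0,-0.0865],[0.0175,-0.021,0,-0.0865],[0.0175,-0.021,0,-0.0865],[0.0175,-0.021,0,-0.0865],[0.0175,-0.021,0,-0.0865],[0.0175,-0.021,0,-0.0865]]
  ]
}}

```text
clock: 2.15
tool_pos: [0.4224, 0.1942, 0.4072]
tool_rot: [-0.0, 0.734, 0.679, -0.0]
force: [-0.2, 0.2, 0.0]
finger_gap: 0.0399
finger_force: 0.0
```

Run:
```python
from h import *
s=snap('wrist','w1');st=arm.state();print(st['tool_pos'],st['tool_rot'],st['joint_positions'],s['origin'],ray('w1',320,200,True)[1])
snap('top','top1')
```

```text
[0.42506621 0.19163737 0.40636469] [ 5.78688557e-04  7.37000960e-01  6.75890969e-01 -8.05440113e-04] [ 2.44429899e-01  1.22217381e-01  2.88776997e-01  1.73821878e+00
 -1.78604872e-03  1.90167654e+00] [0.42875514 0.27358586 0.54896719] [-0.03045964 -0.30260357 -0.95262967]
```

View pics/w1.png

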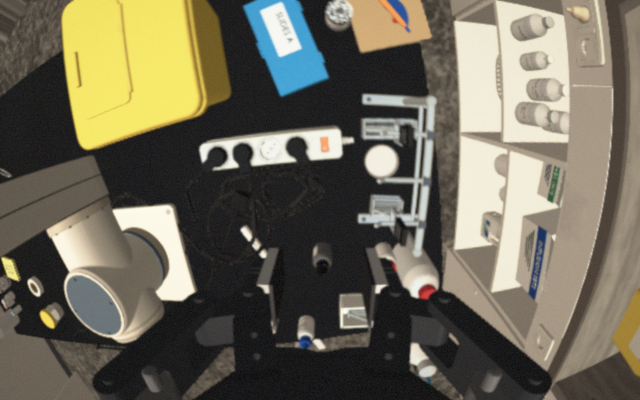

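Run:
```python
from h import *
im=cv2.imread('pics/w1.png')[85:255,350:450]
cv2.imwrite('pics/c2.png',cv2.resize(im,None,fx=3.5,fy=3.5,interpolation=cv2.INTER_CUBIC))
```

```text
(no output)
```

View pics/c2.png

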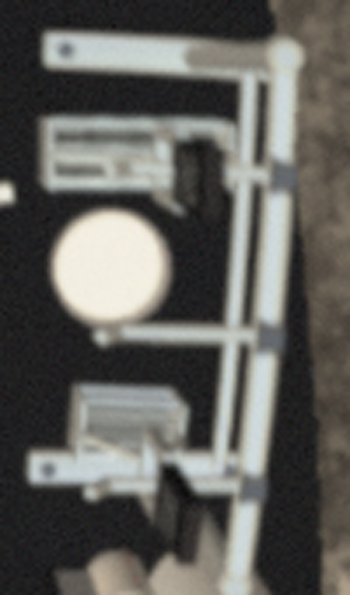

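Run:
```python
from h import *
for n,a,b,z in[('pL',283,177,.147),('pM',270,337,.147),('pR',254,488,.147),('t1',287,52,.15),('t2',238,585,.15),('tip',103,336,.153),('tipR',95,491,.153),('petri',111,266,.007),('pinMmid',190,334,.147)]:
    print(n,atz('w1',350+a/3.5-.5+.14,85+b/3.5-.5+.14,z,True))
for n,a,b,z in[('t1',38,52,.15),('t2',371,71,.15),('pM',203,62,.147),('tip',196,160,.153),('petri',208,167,.007),('pinMmid',200,110,.147)]:
    print(n,atz('top0',245+a/3.8-.37,145+b/3.8-.37,z))
```

```text
pL [0.5716 0.2257 0.147 ]
pM [0.566  0.1621 0.147 ]
pR [0.5608 0.0978 0.147 ]
t1 [0.5737 0.274  0.15  ]
t2 [0.5548 0.0545 0.15  ]
tip [0.4967 0.1686 0.153 ]
tipR [0.4921 0.1052 0.153 ]
petri [0.5272 0.1668 0.007 ]
pinMmid [0.5326 0.1655 0.147 ]
t1 [0.5714 0.2721 0.15  ]
t2 [0.5527 0.0525 0.15  ]
pM [0.5626 0.1633 0.147 ]
tip [0.4948 0.1687 0.153 ]
petri [0.5229 0.1666 0.007 ]
pinMmid [0.5299 0.1658 0.147 ]
```

{"method": "servo_tool", "body": {
  "plan": [
    [[0.003,-0.0205,-0.008,0],[0.003,-0.0205,-0.008,0],[0.003,-0.0205,-0.008,0],[0.003,-0.0205,-0.008,0],[0.003,-0.0205,-0.008,0],[0.003,-0.0205,-0.008,0],[0.003,-0.0205,-0.008,0],[0.003,-0.0205,-0.008,0]]
  ]
}}

```text
clock: 2.92
tool_pos: [0.4455, 0.0309, 0.3429]
tool_rot: [-0.0, 0.732, 0.681, 0.0]
force: [0.0, 0.3, -0.4]
finger_gap: 0.04
finger_force: 0.0
```

{"method": "servo_tool", "body": {
  "plan": [
    [[0.003,-0.0205,-0.008,0],[0.003,-0.0205,-0.008,0],[0.003,-0.0205,-0.008,0],[0.003,-0.0205,-0.008,0],[0.003,-0.0205,-0.008,0],[0.003,-0.0205,-0.008,0],[0.003,-0.0205,-0.008,0],[0,0,0,0]]
  ]
}}

```text
clock: 3.58
tool_pos: [0.4668, -0.1141, 0.2854]
tool_rot: [-0.001, 0.733, 0.68, -0.001]
force: [0.4, -0.4, 0.0]
finger_gap: 0.0401
finger_force: 0.0
```

Run:
```python
from h import *
s=snap('wrist','w2');st=arm.state();print(st['tool_pos'],st['tool_rot'])
im=cv2.imread('pics/w2.png')[120:400,160:480]
cv2.imwrite('pics/c3.png',cv2.resize(im,None,fx=2,fy=2,interpolation=cv2.INTER_CUBIC))
```

```text
[ 0.46658451 -0.11283711  0.28620868] [-1.01234807e-03  7.33201936e-01  6.80010094e-01 -4.09996865e-04]
```

View pics/c3.png

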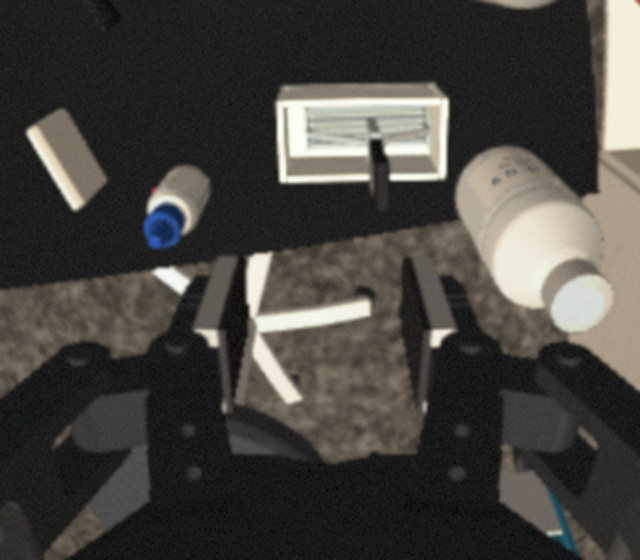

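Run:
```python
from h import *
P=lambda a,b,z:atz('w2',160+a/2-.25,120+b/2-.25,z,True)
for n,a,b,z in[('TL',279,88,.05),('TR',440,85,.05),('BR',446,178,.05),('BL',281,182,.05),('gtopfar',382,207,.144),('gtopnear',379,182,.144),('gbase',374,143,.098),('bask',307,128,.032),('bask',428,125,.032),('salinetop',580,300,.171)]: print(n,P(a,b,z))
```

```text
TL [ 0.4387 -0.1055  0.05  ]
TR [ 0.5389 -0.1106  0.05  ]
BR [ 0.5415 -0.1725  0.05  ]
BL [ 0.434  -0.1671  0.05  ]
gtopfar [ 0.4922 -0.1509  0.144 ]
gtopnear [ 0.4913 -0.1377  0.144 ]
gbase [ 0.4926 -0.1313  0.098 ]
bask [ 0.453 -0.137  0.032]
bask [ 0.5332 -0.1408  0.032 ]
salinetop [ 0.5903 -0.1999  0.171 ]
```

Run:
```python
from h import *
P=lambda a,b,z:atz('top0',245+a/3.8-.37,145+b/3.8-.37,z)
for n,a,b,z in[('gt',676,160,.144),('TL',604,118,.05),('TR',688,118,.05),('BR',689,281,.05),('BL',598,281,.05)]: print(n,P(a,b,z))
import cv2
im=cv2.imread('pics/side0.png')[130:200,310:390]
cv2.imwrite('pics/c4.png',cv2.resize(im,None,fx=7,fy=7,interpolation=cv2.INTER_CUBIC))
```

```text
gt [ 0.4888 -0.1459  0.144 ]
TL [ 0.5416 -0.1164  0.05  ]
TR [ 0.54   -0.1759  0.05  ]
BR [ 0.4232 -0.1689  0.05  ]
BL [ 0.4248 -0.1055  0.05  ]
```

{"method": "servo_tool", "body": {
  "plan": [
    [[0.004,-0.003,-0.005,0.03],[0.004,-0.003,-0.01,0],[0.004,-0.003,-0.01,0],[0.004,-0.004,-0.01,0],[0.004,-0.004,-0.01,0],[0.004,-0.004,-0.01,0],[0.002,-0.004,-0.01,0],[0,0,0,0]]
  ]
}}

```text
clock: 4.3
tool_pos: [0.4925, -0.1374, 0.2197]
tool_rot: [-0.002, 0.723, 0.691, -0.001]
force: [-0.3, 0.1, -0.1]
finger_gap: 0.0398
finger_force: 0.0
```

Run:
```python
from h import *
s=snap('wrist','w3');st=arm.state();print(st['tool_pos'],st['tool_rot'])
im=cv2.imread('pics/w3.png')[120:400,160:480]
cv2.imwrite('pics/c5.png',cv2.resize(im,None,fx=2,fy=2,interpolation=cv2.INTER_CUBIC))
```

```text
[ 0.49246309 -0.13725892  0.22092983] [-1.13081533e-03  7.22686030e-01  6.91175375e-01 -4.73515906e-04]
```

View pics/c5.png

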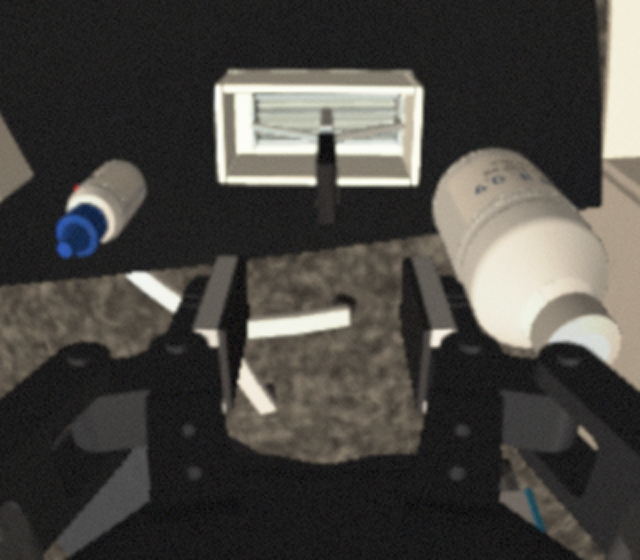

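Run:
```python
from h import *
P=lambda a,b,z:atz('w3',160+a/2-.25,120+b/2-.25,z,True)
for n,a,b,z in[('TL',217,86,.05),('TR',422,86,.05),('BR',420,185,.05),('BL',219,185,.05),('gtopfar',326,222,.144),('gnear',326,195,.144),('basknear',255,95,.032),('baskR',405,95,.032),('basknear',255,150,.032)]: print(n,P(a,b,z))
c=np.load('pics/w3.npz');F=200/np.tan(np.radians(float(c['vfov']))/2)
from scipy.spatial.transform import Rotation as Q
R=Q.from_quat(np.roll(c['rotation'],-1)).as_matrix()
for y in(-.125,-.151):
  q=R.T@(np.array([.492,y,.144])-c['origin']);t=np.arccos(q[2]/np.linalg.norm(q));r=np.hypot(*q[:2])
  print(y,(c['cx']+F*t*q[0]/r-160)*2,(c['cy']+F*t*q[1]/r-120)*2)
```

```text
TL [ 0.4376 -0.1142  0.05  ]
TR [ 0.5431 -0.119   0.05  ]
BR [ 0.542 -0.173  0.05 ]
BL [ 0.4336 -0.1683  0.05  ]
gtopfar [ 0.4923 -0.1518  0.144 ]
gnear [ 0.4928 -0.1407  0.144 ]
basknear [ 0.4548 -0.1236  0.032 ]
baskR [ 0.5364 -0.1272  0.032 ]
basknear [ 0.4524 -0.1548  0.032 ]
-0.125 321.5312646023377 154.60699655916727
-0.151 324.68252301118594 219.69205172064414
```

{"method": "servo_tool", "body": {
  "plan": [
    [[0,-0.002,-0.0135,0],[0,0,-0.0135,0],[0,0,-0.0135,0],[0,0,-0.0135,0],[0,0,-0.0135,0],[0,0,-0.0135,0],[0,0,-0.0135,0],[0,0,-0.0135,0]]
  ]
}}

```text
clock: 5.02
tool_pos: [0.493, -0.1391, 0.1143]
tool_rot: [0.0, 0.723, 0.691, 0.0]
force: [-0.5, 0.0, 0.2]
finger_gap: 0.0398
finger_force: 0.0
```

{"method": "servo_tool", "body": {
  "plan": [
    [[0,0,0,0],[0,0,0,0],[0,0,0,0],[0,0,0,0],[0,0,0,0],[0,0,0,0],[0,0,0,0],[0,0,0,0]]
  ],
  "jaw": 0,
  "grip_force": 60
}}

```text
clock: 5.68
tool_pos: [0.4934, -0.1393, 0.1152]
tool_rot: [0.001, 0.722, 0.691, 0.0]
force: [0.2, -0.3, 6.5]
finger_gap: 0.007
finger_force: 59.6
```

{"method": "servo_tool", "body": {
  "plan": [
    [[0,0,0.005,0],[0,0,0.01,0],[0,0,0.015,0],[0,0,0.015,0],[0,0,0.02,0],[0,0,0.02,0],[0,0,0.02,0],[0,0,0.005,0]]
  ]
}}

```text
clock: 6.35
tool_pos: [0.4936, -0.1395, 0.2278]
tool_rot: [0.002, 0.722, 0.691, 0.001]
force: [0.3, 0.4, -1.3]
finger_gap: 0.0067
finger_force: 58.5
```

Run:
```python
from h import *
s=snap('wrist','w4');snap('side','s4');st=arm.state();print(st['tool_pos'],st['tool_rot'],st['force'],st['finger_gap'],st['finger_force'])
a=cv2.imread('pics/w4.png')[120:400,160:480];b=cv2.imread('pics/s4.png')[90:230,290:450]
cv2.imwrite('pics/c6.png',np.hstack([cv2.resize(a,(400,350)),cv2.resize(b,(400,350),interpolation=cv2.INTER_CUBIC)]))
```

```text
[ 0.49320157 -0.13927802  0.22535425] [1.04280468e-03 7.22474579e-01 6.91396592e-01 3.83260085e-04] [ 0.28650107 -0.82398314 -2.2655965 ] 0.0067896797983358955 58.486061096191406
```

View pics/c6.png

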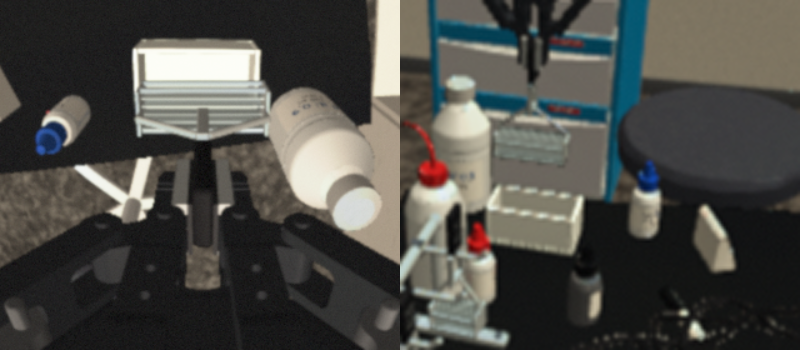

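{"method": "servo_tool", "body": {
  "plan": [
    [[-0.005,0,0.003,0],[-0.01,0,0.003,0],[-0.01,0,0.003,0],[-0.012,0,0.003,0],[-0.012,0,0.003,0],[-0.01,0,0.003,0],[-0.006,0,0.001,0],[-0.003,0.005,0,0]]
  ]
}}

```text
clock: 7.12
tool_pos: [0.4239, -0.1345, 0.2438]
tool_rot: [0.001, 0.723, 0.691, 0.0]
force: [0.4, -0.2, -2.0]
finger_gap: 0.0072
finger_force: 58.5
```

{"method": "servo_tool", "body": {
  "plan": [
    [[0,0.01,0,0],[0,0.015,0,0],[0,0.02,0,0],[0,0.02,0,-0.005],[0,0.02,0,-0.005],[0,0.02,0,-0.005],[0,0.02,0,-0.005],[0,0.02,0,-0.005]]
  ]
}}

```text
clock: 7.78
tool_pos: [0.4247, 0.0127, 0.2431]
tool_rot: [-0.0, 0.731, 0.682, 0.0]
force: [1.0, -0.9, -0.6]
finger_gap: 0.0067
finger_force: 58.5
```

{"method": "servo_tool", "body": {
  "plan": [
    [[0,0.025,0,-0.005],[0,0.025,0,-0.005],[0,0.025,0,-0.005],[0,0.025,0,0],[0,0.025,0,0],[0,0.02,0,0],[0,0.01,0,0],[0,0.005,0,0]]
  ]
}}

```text
clock: 8.45
tool_pos: [0.4245, 0.1727, 0.243]
tool_rot: [-0.0, 0.735, 0.678, -0.0]
force: [-0.3, -0.5, -2.2]
finger_gap: 0.0069
finger_force: 58.5
```

Run:
```python
from h import *
s=snap('wrist','w5');snap('side','s5');st=arm.state();print(st['tool_pos'],st['tool_rot'],st['force'],st['finger_gap'],st['finger_force'])
n=st['tool_rot'];print('yaw',np.arctan2(2*n[2]**2-1,2*n[1]*n[2]))
```

```text
[0.42462997 0.17149536 0.24303962] [-9.21726293e-05  7.35662861e-01  6.77347842e-01 -2.19039881e-04] [ 0.03783375  0.69005151 -0.88460557] 0.007017155056430168 58.51174235343933
yaw -0.08249333831944501
```

Run:
```python
from h import *
for z in(.03,.05):
  print([atz('w1',u,v,z,True)[:2].tolist() for u,v in((341,128),(345,158),(205,168),(297,148),(352,140))])
a=cv2.imread('pics/w5.png')[100:400,240:480];b=cv2.imread('pics/s5.png')[150:310,240:400]
cv2.imwrite('pics/c7.png',np.hstack([cv2.resize(a,(400,500)),cv2.resize(b,(400,500),interpolation=cv2.INTER_CUBIC)]))
```

```text
[[0.4572, 0.2316], [0.4605, 0.1801], [0.2114, 0.1852], [0.3809, 0.2036], [0.4743, 0.2101]]
[[0.4561, 0.2332], [0.4593, 0.1837], [0.2198, 0.1886], [0.3827, 0.2063], [0.4725, 0.2125]]
```

View pics/c7.png

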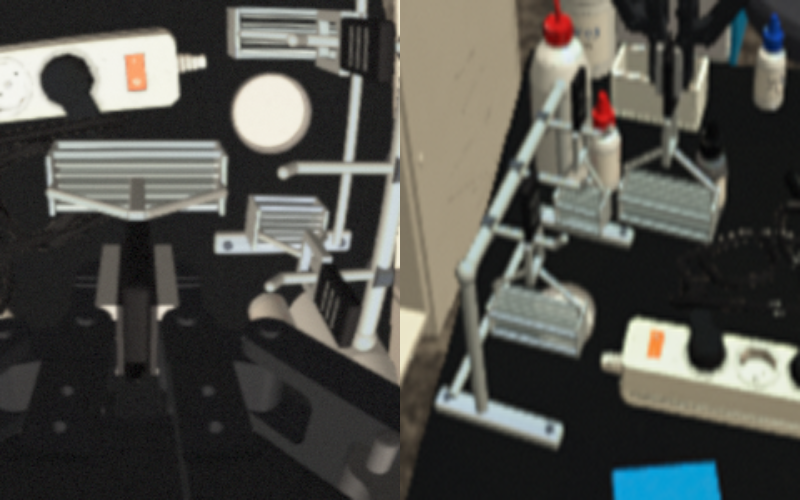

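{"method": "servo_tool", "body": {
  "plan": [
    [[0.009,0.001,0,0],[0.009,0.001,0,-0.004],[0,0,-0.012,0],[0,0,-0.012,0],[0,0,-0.012,0],[0,0,-0.012,0],[0,0,-0.013,0],[0,0,0,0]]
  ]
}}

```text
clock: 9.22
tool_pos: [0.4428, 0.1718, 0.1801]
tool_rot: [-0.001, 0.738, 0.675, -0.001]
force: [0.0, 0.0, -2.0]
finger_gap: 0.0071
finger_force: 58.6
```

Run:
```python
from h import *
print(atz('w5',240+137/1.667,100+216/1.667,.194,True))
s=snap('wrist','w6');snap('side','s6');st=arm.state();print(st['tool_pos'],st['force'],st['finger_gap'])
a=cv2.imread('pics/w6.png')[100:300,270:430];b=cv2.imread('pics/s6.png')[150:275,240:340]
cv2.imwrite('pics/c8.png',np.hstack([cv2.resize(a,(400,500),interpolation=cv2.INTER_CUBIC),cv2.resize(b,(400,500),interpolation=cv2.INTER_CUBIC)]))
```

```text
[0.4245 0.1707 0.194 ]
[0.4434685  0.1722474  0.18228612] [-0.56388045  0.04289461 -1.26046652] 0.00683027065937656
```

View pics/c8.png

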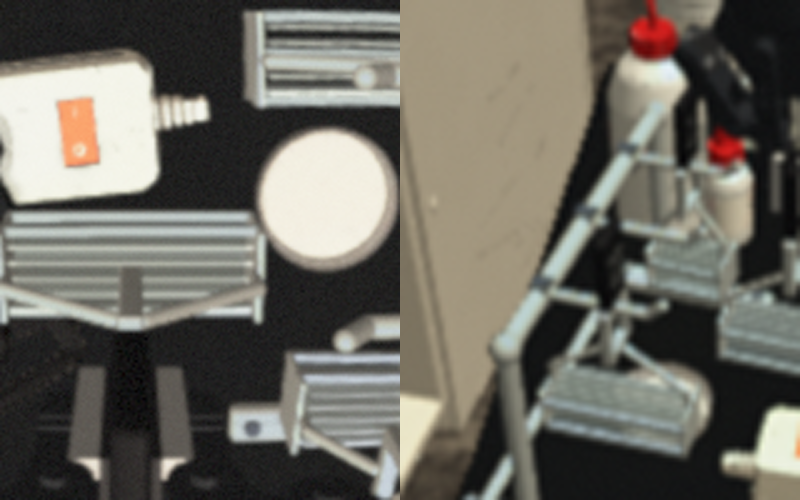

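Run:
```python
from h import *
for z in (.15,.153): print(atz('w6',270+347/2.5,100+338/2.5,z,True))
```

```text
[0.4969 0.1687 0.15  ]
[0.4961 0.1702 0.153 ]
```

{"method": "servo_tool", "body": {
  "plan": [
    [[0.004,0.0015,0,0],[0.006,-0.0005,0,0],[0.006,-0.0005,0,0],[0.006,-0.0005,0,0],[0.006,-0.0005,0,0],[0.006,-0.0005,0,0],[0.006,-0.0005,0,0],[0.005,-0.0005,0,0]]
  ]
}}

```text
clock: 9.98
tool_pos: [0.4886, 0.1708, 0.1822]
tool_rot: [-0.0, 0.738, 0.675, -0.0]
force: [-0.2, -0.2, -1.6]
finger_gap: 0.0069
finger_force: 58.7
```

{"method": "servo_tool", "body": {
  "plan": [
    [[0.006,-0.0005,0,0],[0.006,-0.0005,0,0],[0.006,-0.0005,0,0],[0.006,-0.0005,0,0],[0.006,-0.0005,0,0],[0.005,-0.0005,0,0],[0,0,0,0],[0,0,0,0]]
  ]
}}

```text
clock: 10.65
tool_pos: [0.523, 0.1678, 0.1821]
tool_rot: [-0.0, 0.738, 0.675, -0.0]
force: [-0.8, 0.6, -1.9]
finger_gap: 0.007
finger_force: 58.6
```

Run:
```python
from h import *
s=snap('wrist','w7');snap('side','s7');st=arm.state();print(st['tool_pos'],st['force'],st['finger_gap'])
a=cv2.imread('pics/w7.png')[100:300,240:400];b=cv2.imread('pics/s7.png')[150:275,240:340]
cv2.imwrite('pics/c9.png',np.hstack([cv2.resize(a,(400,500),interpolation=cv2.INTER_CUBIC),cv2.resize(b,(400,500),interpolation=cv2.INTER_CUBIC)]))
```

```text
[0.52256079 0.1679246  0.18221736] [ 0.28661757 -0.16339712 -1.88741069] 0.006853620319471595
```

{"method": "servo_tool", "body": {
  "plan": [
    [[0,0,-0.002,0],[0,0,-0.002,0],[0,0,-0.002,0],[0,0,-0.002,0],[0,0,-0.002,0],[0,0,-0.001,0],[0,0,0,0],[0,0,0,0]]
  ]
}}

```text
clock: 11.42
tool_pos: [0.5228, 0.1679, 0.1712]
tool_rot: [-0.0, 0.738, 0.675, -0.0]
force: [-0.5, 0.8, -1.7]
finger_gap: 0.0066
finger_force: 58.7
```

{"method": "servo_tool", "body": {
  "plan": [
    [[0,0,-0.001,0],[0,0,-0.001,0],[0,0,-0.001,0],[0,0,-0.0005,0],[0,0,0,0],[0,0,0,0],[0,0,0,0],[0,0,0,0]]
  ]
}}

```text
clock: 12.08
tool_pos: [0.523, 0.1679, 0.1681]
tool_rot: [0.0, 0.738, 0.675, 0.0]
force: [-1.3, 0.6, 4.2]
finger_gap: 0.0069
finger_force: 59.6
```

Run:
```python
from workcell import arm
s=arm.state();print(s['tool_pos'],s['force'],s['moment'])
```

```text
[0.52295596 0.1679014  0.16809679] [-1.28855487  0.59022365  4.19200926] [-0.03751614  0.28011647 -0.0305932 ]
```

{"method": "servo_tool", "body": {
  "plan": [
    [[0,0,0,0],[0,0,0,0],[0,0,0,0],[0,0,0,0],[0,0,0,0],[0,0,0,0],[0,0,0,0],[0,0,0,0]]
  ],
  "jaw": 0.034
}}

```text
clock: 12.75
tool_pos: [0.5228, 0.1679, 0.1678]
tool_rot: [-0.0, 0.738, 0.675, -0.0]
force: [0.4, -0.0, -0.2]
finger_gap: 0.0338
finger_force: 0.0
```

{"method": "servo_tool", "body": {
  "plan": [
    [[0,0,0.005,0],[0,0,0.01,0],[0,0,0.01,0],[0,0,0.01,0],[0,0,0.01,0],[0,0,0.01,0],[0,0,0.01,0],[0,0,0.005,0]]
  ]
}}

```text
clock: 13.42
tool_pos: [0.5232, 0.168, 0.2397]
tool_rot: [0.001, 0.738, 0.675, 0.001]
force: [0.4, 0.3, 0.0]
finger_gap: 0.0338
finger_force: 0.0
```

Run:
```python
from h import *
print(arm.state()['tool_pos'],arm.state()['force'])
snap('wrist','w8');snap('side','s8')
from scipy.spatial.transform import Rotation as Q
def pw(f,p):
    c=np.load('pics/'+f+'.npz');F=200/np.tan(np.radians(float(c['vfov']))/2)
    q=Q.from_quat(np.roll(c['rotation'],-1)).as_matrix().T@(np.array(p)-c['origin']);t=np.arccos(q[2]/np.linalg.norm(q));r=np.hypot(*q[:2])
    return np.round([c['cx']+F*t*q[0]/r,c['cy']+F*t*q[1]/r])
# dark-grip blob (black on black table is hard): predicted grip top centres, then local patch brightness
g=cv2.cvtColor(cv2.imread('pics/w8.png'),cv2.COLOR_BGR2GRAY)
for n,p in(('midtop',(.5233,.1667,.1965)),('lefttop',(.5288,.2305,.1965)),('lefttop-x',(.5088,.2322,.1965)),('midbaskA',(.565,.163,.08)),('midbaskB',(.481,.170,.08))):
    print(n,pw('w8',p))
d=cv2.absdiff(cv2.imread('pics/s7.png'),cv2.imread('pics/s8.png')).max(2)[150:275,240:340]
ys,xs=np.where(d>40);print(len(xs),xs.min()+240 if len(xs) else 0,xs.max()+240 if len(xs) else 0,ys.min()+150,ys.max()+150)
```

```text
[0.52319648 0.16796829 0.23965787] [0.39920657 0.32763204 0.03277402]
midtop [322. 232.]
lefttop [322. 133.]
lefttop-x [288. 133.]
midbaskA [363. 186.]
midbaskB [280. 186.]
1544 271 332 150 245
```

Run:
```python
from h import *
P=lambda a,b,z:atz('w1',350+a/3.5-.36,85+b/3.5-.36,z,True)
for z in(.0565,.0845): print(z,'left',P(40,155,z),'right',P(236,150,z))
print('grip',P(185,150,.185),P(225,150,.185),P(206,215,.1965),P(206,190,.1965))
print('w5 L-end',atz('w5',240+228/1.667,100+30/1.667,.0845,True),'grip L/R far',atz('w5',240+342/1.667,100+80/1.667,.1965,True),atz('w5',240+390/1.667,100+80/1.667,.1965,True))
g=cv2.cvtColor(cv2.imread('pics/w8.png'),cv2.COLOR_BGR2GRAY)
print(np.array2string(g[96:168:4,262:370:4],max_line_width=200))
```

```text
0.0565 left [0.4875 0.2302 0.0565] right [0.5804 0.2284 0.0565]
0.0845 left [0.4842 0.2327 0.0845] right [0.5718 0.231  0.0845]
grip [0.5225 0.2408 0.185 ] [0.5368 0.2403 0.185 ] [0.5261 0.2197 0.1965] [0.5263 0.2281 0.1965]
w5 L-end [0.4828 0.2353 0.0845] grip L/R far [0.508  0.2208 0.1965] [0.5294 0.2201 0.1965]
[[ 32  26  33  30  25  35  33  27  28  25  28  31  26  29  31  32  33  27  31  27  26  31  34  31  29  26  33]
 [ 28  32  29  33  26  33  30  27  37  35  30  33  32  27  32  28  32  27  30  32  29  31  34  32  28  32  36]
 [ 31  29  29  33  28  29  26  30  30  26  31  33  31  35  40  42  53  56  68  72  83  83  85  95  95  75  34]
 [ 27  36  25  31 105 176 189 191 191 190 197 194 190 187 189 173 149 172 172 173 152 156 140 147 137 159  99]
 [ 29  31  30  30 154 143 131 126 121 121 120 115 113  93  44  42  40  60  57  42  48  51  53  48  52 141 108]
 [ 27  29  30  28 162  95  86 111 113 133 137 149 131 130  57  54  40 140 146 146 126 130 113 121 112 147 100]
 [ 38  25  27  33 143  98 162 165 165 171 170 173 171 160  55  48  41 136 140 147 152 147 151 152 156 155 108]
 [ 35  
[... 514 characters left out ...]
  33  37  36  32  26  33  32  46]
 [195 210 213 175 137  31  33  32  35  32  30  35  31  33  44  49  46  33  37  30  35  35  34  31  36  28  44]
 [114  83  32  30  32  28  34  25  28  32  31  30  41 128  57  53  42 172 131  46  30  31  32  28  33  27  45]
 [104  78  36  29  29  29  31  34  35  28  28  76 218 237 192 140 170 235 238 204  67  33  37  30  37  30  45]
 [109  73  31  32  28  29  30  36  29  37  54 212 238 238 238 238 237 238 238 237 202  46  31  32  34  32  55]
 [113  30  32  31  32  29  31  33  34  31 138 236 237 239 238 239 237 238 238 237 238 127  30  32  32  32  67]
 [ 42  31  31  30  30  72 121 122 127 125 163 188 186 186 186 186 186 187 188 189 188 163 126 121 115  43  66]]
```

Run:
```python
from h import *
g=cv2.cvtColor(cv2.imread('pics/w8.png'),cv2.COLOR_BGR2GRAY)
print(g[128:134,312:334].mean(0).round()); print(g[106:164,321:325].mean(1).round())
for u,v in((323,152),(317,131),(329,131),(323,110)): print(u,v,atz('w8',u,v,.1965,True))
```

```text
[162. 163. 160. 142.  99.  58.  50.  56.  57.  53.  52.  51.  48.  47.
  40.  39.  68. 127. 168. 179. 183. 182.]
[154. 187. 173. 120.  59.  33.  44.  52.  53.  54.  54.  52.  54.  55.
  51.  51.  53.  53.  52.  51.  53.  51.  52.  50.  51.  50.  52.  51.
  52.  52.  52.  51.  53.  50.  51.  54.  52.  52.  52.  52.  52.  55.
  52.  50.  47.  75. 141. 207. 234. 239. 238. 238. 238. 238. 238. 238.
 234. 214.]
323 152 [0.5284 0.2187 0.1965]
317 131 [0.526  0.2317 0.1965]
329 131 [0.5331 0.231  0.1965]
323 110 [0.5307 0.2439 0.1965]
```

{"method": "servo_tool", "body": {
  "plan": [
    [[0.001,0.007,0,0],[0.001,0.0105,0,0],[0.001,0.0105,0,0],[0.001,0.0105,0,0],[0.001,0.0105,0,0],[0.001,0.0075,0,0],[0,0.0065,0,0],[0,0,0,0]]
  ]
}}

```text
clock: 14.18
tool_pos: [0.5287, 0.2323, 0.2375]
tool_rot: [-0.0, 0.737, 0.676, -0.0]
force: [0.5, 0.2, -0.5]
finger_gap: 0.0341
finger_force: 0.0
```

{"method": "servo_tool", "body": {
  "plan": [
    [[0,0,-0.009,0],[0,0,-0.01,0],[0,0,-0.01,0],[0,0,-0.01,0],[0,0,-0.01,0],[0,0,-0.01,0],[0,0,-0.0095,0],[0,0,-0.003,0]]
  ]
}}

```text
clock: 14.85
tool_pos: [0.5282, 0.2306, 0.1644]
tool_rot: [-0.001, 0.738, 0.675, -0.001]
force: [0.0, -0.5, 0.6]
finger_gap: 0.0339
finger_force: 0.0
```

{"method": "servo_tool", "body": {
  "plan": [
    [[0,0,0,0],[0,0,0,0],[0,0,0,0],[0,0,0,0],[0,0,0,0],[0,0,0,0],[0,0,0,0],[0,0,0,0]]
  ],
  "jaw": 0,
  "grip_force": 60
}}

```text
clock: 15.52
tool_pos: [0.529, 0.2309, 0.1666]
tool_rot: [0.0, 0.738, 0.675, 0.0]
force: [1.5, -0.8, 0.0]
finger_gap: 0.0066
finger_force: 61.7
```

Run:
```python
from workcell import arm
s=arm.state();print(s['tool_pos'],s['force'],s['moment'],s['finger_gap'],s['finger_force'])
```

```text
[0.52901511 0.23094715 0.16656578] [ 1.47672621 -0.75657403  0.02913311] [ 0.02364432 -0.07591389 -0.01340257] 0.006646914521619405 61.74198389053345
```

{"method": "servo_tool", "body": {
  "plan": [
    [[0,0,0.002,0],[0,0,0.003,0],[0,0,0.004,0],[0,0,0.004,0],[0,0,0.002,0],[0,0,0,0],[0,0,0,0],[0,0,0,0]]
  ]
}}

```text
clock: 16.18
tool_pos: [0.5288, 0.2309, 0.1812]
tool_rot: [-0.0, 0.738, 0.675, -0.0]
force: [0.4, 0.1, -1.4]
finger_gap: 0.0069
finger_force: 61.4
```

{"method": "servo_tool", "body": {
  "plan": [
    [[-0.004,0,0,0],[-0.006,0.0005,0,0],[-0.006,0.0005,0,0],[-0.006,0.0005,0,0],[-0.006,0.0005,0,0],[-0.006,0.0005,0,0],[-0.006,0.0005,0,0],[-0.006,0.0005,0,0]]
  ]
}}

```text
clock: 16.85
tool_pos: [0.4821, 0.2345, 0.1814]
tool_rot: [0.0, 0.737, 0.675, 0.0]
force: [-0.2, 0.5, -1.7]
finger_gap: 0.0068
finger_force: 61.3
```

Run:
```python
from workcell import arm
s=arm.state();print(s['tool_pos'],s['force'],s['moment'],s['finger_gap'])
```

```text
[0.48212608 0.23449673 0.18137765] [-0.22075092  0.49997872 -1.69246774] [0.04033458 0.00934649 0.00372715] 0.0067798049383209925
```

{"method": "servo_tool", "body": {
  "plan": [
    [[-0.007,0.0005,0,0],[-0.007,0.0005,0,0],[-0.007,0.0005,0,0],[-0.007,0.0005,0,0],[-0.007,0.0005,0,0],[0,0,0,0],[0,0,0.005,0],[0,0,0.01,0]]
  ]
}}

```text
clock: 17.52
tool_pos: [0.4475, 0.2368, 0.1961]
tool_rot: [-0.0, 0.737, 0.675, -0.001]
force: [-0.1, -0.3, -2.1]
finger_gap: 0.0073
finger_force: 61.3
```

{"method": "servo_tool", "body": {
  "plan": [
    [[0,0,0.01,0],[0,0,0.01,0],[0,0,0.012,0],[-0.005,0,0.012,0],[-0.006,0,0.012,0],[-0.006,-0.005,0.004,0],[-0.006,-0.01,0,0],[0,-0.015,0,0]]
  ]
}}

```text
clock: 18.18
tool_pos: [0.4237, 0.2066, 0.2565]
tool_rot: [-0.0, 0.737, 0.676, 0.0]
force: [0.4, -0.1, -2.7]
finger_gap: 0.007
finger_force: 61.3
```

{"method": "servo_tool", "body": {
  "plan": [
    [[0,-0.02,0,0],[0,-0.02,0,0],[0,-0.02,0,0],[0,-0.02,0,0],[0,-0.02,0,0],[0,-0.02,0,0],[0,-0.02,0,0.005],[0,-0.02,0,0.005]]
  ]
}}

```text
clock: 18.85
tool_pos: [0.4239, 0.0454, 0.2559]
tool_rot: [-0.0, 0.734, 0.679, -0.0]
force: [0.4, -0.1, -1.8]
finger_gap: 0.007
finger_force: 61.3
```

{"method": "servo_tool", "body": {
  "plan": [
    [[0,-0.025,0,0.005],[0,-0.025,0,0.005],[0,-0.025,0,0.005],[0,-0.025,0,0.005],[0,-0.025,0,0.005],[0,-0.025,0,0.005],[0,-0.02,0,0],[0,-0.015,0,0]]
  ]
}}

```text
clock: 19.52
tool_pos: [0.4238, -0.1401, 0.2558]
tool_rot: [-0.0, 0.724, 0.689, -0.0]
force: [-1.0, -0.1, -2.3]
finger_gap: 0.0073
finger_force: 61.3
```

Run:
```python
from h import *
s=arm.state();print(s['tool_pos'],s['tool_rot'],s['force'],s['finger_gap'])
snap('top','t9');snap('side','s9');snap('wrist','w9')
# dish visible? white blob in top/side diff vs start
for f in('top','side'):
    a=cv2.imread('pics/%s0.png'%f);b=cv2.imread('pics/%s9.png'%f[0])
    d=cv2.absdiff(a,b).max(2);
    r=(slice(170,230),slice(396,432)) if f=='top' else (slice(163,193),slice(322,364))
    print(f,(d[r]>40).sum(),d[r].size)
g=cv2.cvtColor(cv2.imread('pics/w9.png'),cv2.COLOR_BGR2GRAY)
print(np.array2string(g[120:260:5,300:480:6],max_line_width=220))
```

```text
[ 0.42378223 -0.14011989  0.25581536] [-2.05586487e-04  7.24375532e-01  6.89405509e-01 -3.02641932e-04] [-0.96544367 -0.10366228 -2.3052287 ] 0.007254540702366097
top 905 2160
side 11 1260
[[ 30  35  36  28  33  30  33  29  33  31  32  33  22  28  28  29  28  29  34  34  35  31  25  29  31  33  28  25  33  33]
 [ 31  28  31  28  35  32  30  27  31  31  29  29  29  29  31  34  21  26  28  29  28  31  31  29  27  26  30  23  30  30]
 [ 25  32  28  27  30  37  35  27  31  27  26  28  33  30  30  31  28  29  29  33  26  32  36  31  31  36  32  31  32  33]
 [ 26  26  30  29  31  31  23  31  29  27  27  32  30  32  29  30  25  31  28  33  25  32  30  30  30  29  27  35  32  35]
 [ 27  31  32  30  25  23  29  32  29  34  20  32  26  34  31  35  22  29  32  30  30  25  34  23  29  29  36  29  34  34]
 [ 30  24  30  25  35  91 106 108 103  92  90  91  80  71  70  64  61  51  40  30  32  36  32  29  31  27  34  29  26  26]
 [ 27  24  30  28  30 122 161 156 155 154 144 140 133 131 123 126 123 124 121 137  41  31  25  31  29  34  29  31  30  33]
 [ 29  31  29  24  34 124 249 249 249 249 249 250 
[... 1833 characters left out ...]
 40  53  89  96  84  79  82  96 103  93 108  97  98 161 173 179 186 233 232 232 229]
 [ 32  31  32  22  19  68  68  83  97  97  89  87  91  68  98 108 106  97 120 107  96  72  86 169 177 207 236 235 233 231]
 [216  79  79  15  10  87  71  71  87  98  83  76  91  82  92 107 103  85 101  82  80  73 103 125 175 221 236 234 234 235]
 [235  64  86  18  21  48  97  98  83  76  75  90  86  98  69  89  88  84  82 106  96  81  94  61 175 222 234 235 236 237]
 [185  93  40  20  15  25  97  95  89  96  77  85  85  82  88 107  81  90  95  96  90  66  82  57  74 214 234 234 236 239]
 [105  94  33  20  17  19  94  84  91  78  75  80  61  96  97  87  95  84 102  92  88  84  59  65  71 153 231 233 232 232]]
```

Run:
```python
from h import *
g=cv2.cvtColor(cv2.imread('pics/w9.png'),cv2.COLOR_BGR2GRAY).astype(int)
for r in(162,172): print(r,g[r,324:342],g[r,406:428])
for c in(385,400): print(c,g[138:162,c],g[184:202,c])
n=arm.state()['tool_rot'];print('yaw',np.arctan2(2*n[2]**2-1,2*n[1]*n[2]))
for f,u,v in(('L',333,162),('L',333,172),('R',422.5,162),('R',422,172),('T',385,153),('B',385,197),('Bask L',0,0)): print(f,atz('w9',u,v,.05,True))
```

```text
162 [ 29  30  26  27  33  50 107 194 246 250 243 242 251 252 252 252 252 252] [252 251 248 225 198 186 185 184 186 187 188 191 190 221 247 246 187  90
  37  29  32  28]
172 [ 26  30  32  31  42  71 122 200 245 250 245 244 251 252 252 252 252 252] [252 250 240 210 189 188 185 183 187 188 186 188 209 245 247 209 118  48
  32  30  34  30]
385 [ 34  31  33  30  28  27  30  71 124 138 130 125 127 166 237 249 248 248
 251 252 252 252 252 252] [205 146 126 127 124 126 126 128 140 195 245 248 213 111  39  30  35  34]
400 [ 28  23  22  33  33  33  27  52  96 130 130 125 126 146 220 248 249 247
 251 252 252 252 252 252] [220 152 128 124 126 128 124 126 130 184 242 248 218 110  39  34  34  30]
yaw -0.05049562329817012
L [ 0.4372 -0.1267  0.05  ]
L [ 0.4367 -0.1384  0.05  ]
R [ 0.543  -0.1305  0.05  ]
R [ 0.5427 -0.1426  0.05  ]
T [ 0.4973 -0.1186  0.05  ]
B [ 0.4974 -0.1715  0.05  ]
Bask L [-0.1409  0.2406  0.05  ]
```

{"method": "servo_tool", "body": {
  "plan": [
    [[0.005,-0.001,0,0.001],[0.01,-0.001,0,0.001],[0.012,-0.001,0,0.001],[0.012,-0.001,0,0.001],[0.012,0,0,0.001],[0.009,0,0,0],[0.005,0,0,0],[0,0,0,0]]
  ]
}}

```text
clock: 20.33
tool_pos: [0.491, -0.1419, 0.2557]
tool_rot: [-0.0, 0.722, 0.692, -0.0]
force: [0.1, 0.4, -2.4]
finger_gap: 0.007
finger_force: 61.3
```

{"method": "servo_tool", "body": {
  "plan": [
    [[0,0,-0.005,0],[0,0,-0.01,0],[0,0,-0.01,0],[0,0,-0.01,0],[0,0,-0.01,0],[0,0,-0.01,0],[0,0,-0.01,0],[0,0,0,0]]
  ]
}}

```text
clock: 21.0
tool_pos: [0.4889, -0.1417, 0.189]
tool_rot: [-0.001, 0.722, 0.692, -0.001]
force: [0.4, 0.3, -2.6]
finger_gap: 0.0067
finger_force: 61.3
```

Run:
```python
from h import *
s=arm.state();print(s['tool_pos'],s['tool_rot'],s['force'],s['finger_gap'])
snap('wrist','w10')
g=cv2.cvtColor(cv2.imread('pics/w10.png'),cv2.COLOR_BGR2GRAY).astype(int)
print(np.array2string(g[150:226:3,255:385:5],max_line_width=220))
from scipy.spatial.transform import Rotation as Q
def pw(f,p):
    c=np.load('pics/'+f+'.npz');F=200/np.tan(np.radians(float(c['vfov']))/2)
    q=Q.from_quat(np.roll(c['rotation'],-1)).as_matrix().T@(np.array(p)-c['origin']);t=np.arccos(q[2]/np.linalg.norm(q));r=np.hypot(*q[:2])
    return np.round([c['cx']+F*t*q[0]/r,c['cy']+F*t*q[1]/r],1)
t=s['tool_pos'];
for yaw,cx,cy,z,hx,hy in((-.046,t[0],t[1],t[2]-.1101+.028,.042,.015),(-.045,.489,-.1437,.05,.054,.027)):
    for a,b in((-1,1),(1,1),(1,-1),(-1,-1)):
        x,y=a*hx,b*hy;print(pw('w10',(cx+x*np.cos(yaw)-y*np.sin(yaw),cy+x*np.sin(yaw)+y*np.cos(yaw),z)))
```

```text
[ 0.48890732 -0.14174425  0.18898506] [-1.44565240e-03  7.22183691e-01  6.91699581e-01 -5.61630964e-04] [ 0.39137626  0.28285657 -2.5993839 ] 0.006713487806450021
[[ 29  29  24  26  31  28  30  33  37  23  29  33  31  33  31  31  25  23  29  27  30  29  32  30  34  34]
 [ 23  25  32  30  36  36  33  33  30  30  33  35  35  30  23  28  30  27  33  28  32  27  34  35  33  28]
 [ 28  27  31  41 158 142 139 114 114 129 132 129 121 108 133 136 137 131 106 105 129 125 122 135  27  29]
 [ 29  29  30 104 124 124 125 125 127 122 124 126 126 127 123 127 125 126 126 124 126 124 125 143  62  35]
 [ 27  27  56 129 138 134 135 138 135 134 131 129 126 129 125 125 129 127 124 126 127 125 125 127 139  35]
 [ 26  31 197 240 250 249 249 250 249 248 248 248 248 247 246 245 246 245 245 243 240 239 237 233 209 104]
 [ 32  33 212 154 186 249 250 250 251 250 251 251 251 251 251 251 245 243 244 245 250 250 247 239 229 154]
 [ 29  29 215 130 145 252 252 252 252 252 252 252 252 252 252 252 252 252 252 252 252 252 252 195 214 126]
 [ 27  28 182 133 139 252 252 252 252 252 252 252 252 252 252 252 252 252 252 252
[... 1257 characters left out ...]
 99  93 167 169 169 172 171 168 169 170 135 153  25]
 [ 29  31  34 195 162 127 122 126 124 125 126 127 126  95  92 128 126 130 127 130 125 112 117 141 157  29]
 [ 30  31  33 202 205 201 173 139 189 200 205 204 201  96  92 207 207 209 204 168 124 147 165 160 219  33]
 [ 29  36  32 188 117 168 200 202 185 147 112 112 118  94  92 121 118 120 134 148 163 159 131 130 176  33]
 [ 26  31  28 183 230 230 229 222 202 204 192 157 138  97  96 125 130 155 165 173 233 234 235 211 130  32]
 [ 34  27  31 182  84  86  85  86  82 110 176 205 194 194 188 159 164 135  74  80  86  77  68  73 134  29]]
[267.1 191.5]
[377.5 191.8]
[375.2 228.3]
[269.1 227.9]
[264.7 164.3]
[380.5 164.6]
[377.5 218.8]
[267.5 218.5]
```

{"method": "servo_tool", "body": {
  "plan": [
    [[0,-0.002,-0.004,0],[0,0,-0.008,0],[0,0,-0.008,0],[0,0,-0.008,0],[0,0,-0.008,0],[0,0,-0.008,0],[0,0,-0.008,0],[0,0,-0.006,0]]
  ]
}}

```text
clock: 21.72
tool_pos: [0.4896, -0.144, 0.1321]
tool_rot: [-0.0, 0.722, 0.692, -0.0]
force: [-0.2, -0.3, -1.8]
finger_gap: 0.0071
finger_force: 61.3
```

{"method": "servo_tool", "body": {
  "plan": [
    [[0,0,-0.003,0],[0,0,-0.003,0],[0,0,-0.002,0],[0,0,-0.002,0],[0,0,-0.002,0],[0,0,-0.002,0],[0,0,0,0],[0,0,0,0]]
  ]
}}

```text
clock: 22.38
tool_pos: [0.4898, -0.1441, 0.1193]
tool_rot: [0.0, 0.722, 0.692, 0.0]
force: [1.1, 0.1, -2.2]
finger_gap: 0.007
finger_force: 61.3
```

{"method": "servo_tool", "body": {
  "plan": [
    [[0,0,-0.001,0],[0,0,-0.001,0],[0,0,-0.001,0],[0,0,-0.001,0],[0,0,-0.0005,0],[0,0,0,0],[0,0,0,0],[0,0,0,0]]
  ]
}}

```text
clock: 23.05
tool_pos: [0.4899, -0.1441, 0.1148]
tool_rot: [0.0, 0.722, 0.692, 0.0]
force: [-0.1, 0.1, -1.8]
finger_gap: 0.0068
finger_force: 61.3
```

{"method": "servo_tool", "body": {
  "plan": [
    [[0,0,-0.0005,0],[0,0,-0.0005,0],[0,0,-0.0005,0],[0,0,-0.0005,0],[0,0,0,0],[0,0,0,0],[0,0,0,0],[0,0,0,0]]
  ]
}}

```text
clock: 23.72
tool_pos: [0.49, -0.1442, 0.1142]
tool_rot: [0.001, 0.722, 0.692, 0.0]
force: [-4.1, 1.5, 13.0]
finger_gap: 0.0074
finger_force: 63.7
```

{"method": "servo_tool", "body": {
  "plan": [
    [[0,0,0.0007,0],[0,0,0,0],[0,0,0,0],[0,0,0,0],[0,0,0,0],[0,0,0,0],[0,0,0,0],[0,0,0,0]]
  ],
  "jaw": 0.036
}}

```text
clock: 24.38
tool_pos: [0.4898, -0.1441, 0.1134]
tool_rot: [-0.0, 0.722, 0.692, -0.0]
force: [-0.3, -0.7, 0.7]
finger_gap: 0.0363
finger_force: 0.0
```

{"method": "servo_tool", "body": {
  "plan": [
    [[0,0,0.006,0],[0,0,0.012,0],[0,0,0.015,0],[0,0,0.015,0],[0,0,0.015,0],[0,0,0.02,0],[0,0,0.02,0],[0,0,0.005,0]]
  ]
}}

```text
clock: 25.05
tool_pos: [0.4907, -0.1445, 0.2248]
tool_rot: [0.002, 0.722, 0.692, 0.001]
force: [-0.3, 0.2, 0.2]
finger_gap: 0.0359
finger_force: 0.0
```

Run:
```python
from h import *
s=arm.state();print(s['tool_pos'],s['force'],s['finger_gap'])
snap('wrist','w11');snap('side','s11')
g=cv2.cvtColor(cv2.imread('pics/w11.png'),cv2.COLOR_BGR2GRAY).astype(int)
print(np.array2string(g[156:240:4,255:390:5],max_line_width=220))
a=cv2.imread('pics/side0.png');b=cv2.imread('pics/s11.png')
# dish region unchanged? wet carrier hanging on middle pin: compare with s8
d=cv2.absdiff(a,b).max(2);print('dish+neighbours diff',(d[140:195,320:395]>50).sum())
d=cv2.absdiff(cv2.imread('pics/s9.png'),b).max(2);print('stand since s9',(d[150:290,240:335]>50).sum())
```

```text
[ 0.49068561 -0.14446539  0.2247895 ] [-0.25837325  0.15886691  0.23384987] 0.035865617714889296
[[ 24  29  30 244 250 250 250 250 250 250 250 251 250 250 250 250 250 249 250 249 248 248 246 207  33  29  31]
 [ 29  28  30 248 118 252 212 192 193 192 189 189 188 190 188 187 189 190 192 189 159 251 179 229  32  32  30]
 [ 27  29  28 249 117 252 146 200 199 196 200 199 201 200 200 199 200 199 204 201 183 250 189 225  33  33  34]
 [ 31  29  30 249 117 252 146 205 199 201 201 199 199 166 196 201 201 200 201 203 172 249 188 221  33  30  31]
 [ 29  32  29 249 114 252 169 189 183 187 186 186 186  94 179 189 184 189 190 186 170 250 184 204  28  30  34]
 [ 32  37  35 250 117 252 153 194 196 201 204 205 204 143 194 203 203 205 202 188 130 250 185 164  29  32  33]
 [ 28  29  28 246 115 252 200 197 201 197 178 166 164 118 142 156 146 154 162 164 169 247 192 137  32  28  33]
 [ 31  29  31 246 117 252 186 171 174 171 188 203 195  18  96 183 173 170 176 172 156 245 203 128  33  32  38]
 [ 28  27  27 242 116 245 210 242 242 242 242 242 235  14 122 245 245 244 245 248 231 239 213 120  32  33  30]
 [ 2
[... 669 characters left out ...]
30  30  31  36  25  35  33  32  33  29  31  35  48  36  34  31  26  30  32  33  28  32  27  76 172 173]
 [ 34  30  30  33  28  30  33  29  27  30  31  23  27  46  29  26  31  33  32  32  32  32  32  32  63 173 173]
 [ 32  31  37  31  31  29  31  26  30  28  28  30  31  42  29  27  30  34  31  35  32  27  27  30  39 170 175]
 [ 34  33  35  35  33  24  32  28  30  30  33  26  29  31  29  35  34  27  33  35  29  30  32  26  33 164 174]
 [ 35  30  34  30  34  32  32  28  31  33  35  29  29  27  31  34  23  32  30  33  55  61  68  74  89 108 174]
 [ 33  35  32  31  29  30  34  29  30  29  37  27  32  31  45  66  67 106  88  90  99  74  79  90 112 113 173]]
dish+neighbours diff 12
stand since s9 0
```

```bash
python3 -c "
from workcell import arm
print(arm.hand_in())"
```

```text
the job is handed in; nothing more can be done
None
```

The wet carrier hangs released on the middle pin above the petri dish. The dry carrier stands in the staining dish, and the job was handed in at about 25 s; hand-in returned no verdict, so success isn't confirmed.

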